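Put the washed flasks away in their coloured cradles

ROBOT

A 6-joint arm with a two-finger parallel gripper is mounted at the origin on the work surface. World frame = base frame: x ahead of the robot, y to its left, z up, the work surface at z = 0. Lengths are in mm, angles in rad, forces in N, time in s.
With the tool pointing down it reaches from about 350 to 975 mm from the base axis. Payload 7.1 kg.
Tool frame: the origin (TCP) lies midway between the tips of the shut fingers; the grasp point (between the pads) lies 19 mm behind it (ctrl.tcp_to_grasp is the distance from the TCP to the grasp point, in mm); z points along the fingers, y is the line along which they close (so a half turn about z gives the same grasp; the last joint's range is limited). The gripper opens to 88 mm and grips with 3 to 60 N. Pads are 20 mm wide; open, the fingers measure 115 mm over their backs; the gripper's body (75 mm by 178 mm) begins 61 mm behind the grasp point.
Start: joints at [-1.332, 0.423, 1.63, -0, 1.089, -0.019], TCP at [159.365, -604.324, 222.675] pointing down, gripper open.
Joint ranges: [-3, 3], [-0.9, 2.11], [0.09, 2.58], [-1.31, 4.45], [0.11, 2.69], [-2.54, 2.54]. Speed limits (rad/s): [2.39, 2.39, 3.01, 3.14, 3.14, 3.14].

INTERFACE

Orientations are given as a rotation vector (axis times angle).
In Python, from workcell import get_obs, cams, ticket, boxes_of, ctrl gives the robot as it stands.
- The arm moves only by the shell command python3 -m creep 'ROWS' [OPENING]. ROWS is JSON, one flat list of numbers, 4 for each row, row after row: the shift along the world's x, y, z in m, then the turn about the world's z in rad. In form: [tx, ty, tz, spin, tx, ty, tz, spin, ...]. A call has 1 to 10 rows; each row is the pose to reach, as a shift and turn from the pose commanded when the call began; what a row does not reach only later rows make up. A row lasts 1/12 s, in which the tool goes at most 41.7 mm and 7.16 degrees, less where a joint would pass 70% of its speed; a pose out of reach is approached as far as the arm can. A call with a gripper value outside its range is refused whole. OPENING is the opening, from 0 (shut) to 1 (fully open), set as the call begins (- or left out, the last holds). The fingers move at their own pace and stop on an object; the grip force is fixed at half the most. Time passes only in rows, so rows that repeat a pose let the fingers close. It gives the time, the measured TCP pose, the force, the opening and the grip force at its end, in the units of the state.
- get_obs(): the state, without advancing time (a new reading comes with each control period).
- cams.get_image(name): name is "side" or "top" or "wrist"; returns (picture, depth): 400x640x3 uint8, red, green, blue; 400x640 float32, mm along the optical axis (not along the pixel's ray), 0 where there is no reading.
- cams.get_calibration(name): a dict with "mtx" (3x3 intrinsics, pixels), "R" (3x3) and "t" (3): a world point X has camera coordinates R X + t; the wrist camera has in their place "mount" (4x4, takes a point from camera to tool coordinates, whose origin is the TCP and whose axes are the flange's). Camera axes: x right, y down, z forward; pixel columns grow to the right and rows downward; lengths in mm; the calibration is good to about 2 mm. A picture is of the moment at which its call begins: read the wrist's pose just before it. get_calibration takes no time and is no camera call.
- ticket.close_job(): hands the job in; it is judged then, once.
Trained networks look in the newest picture that a camera, given by its name, has taken for a name from the list of things; names that differ only in an ending like _2 or _b are one class to them, and where a whole thing is asked for, a point or a joint stands for the part that bears it (a point fixed in the world has none). Each returns a list of dicts, best first, with "score" (0 to 1); they miss things now and then, are a little off and sometimes report something else, mostly with a low value. They report only what shows in the picture. A call takes as long as a camera call. They do not tell look-alikes from the thing itself.
- boxes_of(camera, target): "centre" ([column, row] in pixels, amid what is visible of it).
The state is a dict: "t": time; "qpos": joint angles; "qvel": joint speeds; "joint_torque": joint torques, N m; "ee_pos": TCP position; "orientation": TCP orientation; "ft_force": force on the tool from outside, world axes, zero at the start; "moment": the same for the moment, N m; "width": finger opening in mm; "grasp_force": force on a finger pad.
Only numpy, scipy, OpenCV 4.12 (cv2) and the standard library are available. Lean on these libraries where they do the work, as an engineer would, in place of code of your own. Each camera call takes 0.05 s, during which the arm holds its last target. There are 200 camera calls.

TASK

The row of flasks on the wire drainer is washed and dry: put it away in the cradle rack, laying each flask in the cradle of its own colour, lengthwise in both V-notches and centred end to end. Set the flasks down rather than dropping them, and leave the drinking glass and the mug standing where they are.

Things in the scene. Friction and masses are not known exactly. Their poses are not given: they have to be found in the camera images.
- red_flask: The red flask: lying steel flask, 42 mm diameter, 164 mm long; origin on its axis at mid length; own x along it, +x to the cap (y, z point anywhere: it may roll). Coloured cylinder from x = -76 to +54 mm, black cap (34 mm diameter) from +60 to +82. 140 to 280 g, balanced near the origin. All four flasks are alike but for colour.
- red_cradle: The red cradle, place of the red flask: fixed, plastic, 116 x 70 mm, on a grey tray. Origin: centre of its underside, 8 mm above the counter, z up, x along the groove. Two upright plates 36 mm either side of the middle along x, each with a 90-degree V-notch, 60 mm wide at the mouth. A flask lies along x, cap at either end; seated, its axis is 42 mm above the origin.
- blue_flask: The blue flask: as the red one. At the start the four lie side by side 80 mm apart, caps one way, in V-bends of a fixed white wire drainer, axes 50 mm above the counter. The drainer's two wires cross under each flask 36 mm either side of its origin, up to 45 mm high; between them the flask's sides are free to grip, down to its drip tray (11 mm high).
- blue_cradle: The blue cradle, place of the blue flask: as the red one. All four are alike but for colour, side by side 80 mm apart in any order of colours; their tray stands left or right of the drainer. Notch tops are 42 mm above the origin. Between the two notched plates are 60 mm of free length for the fingers, down to low ribs 11 mm above the origin.
- yellow_flask: The yellow flask: size, origin and axes as the red flask; lies in the wire drainer at the start.
- yellow_cradle: The yellow cradle, place of the yellow flask: size, origin and axes as the red cradle.
- green_flask: The green flask: size, origin and axes as the red flask; lies in the wire drainer at the start.
- green_cradle: The green cradle, place of the green flask: size, origin and axes as the red cradle.
- tumbler: Clear drinking glass, 75 mm tall, 58 mm across the rim, standing in the gap between the drainer and the cradles. Origin: centre of its underside, z up. Not to be moved.
- mug: Blue glazed mug, 70 mm tall, 72 mm across with a handle, standing behind the gap, farther from the robot. Origin: centre of its underside, z up. Not to be moved.
Things that resemble listed ones, but are neither listed nor needed, are in the scene too. Several things have the shape of the blue_flask; the one meant has the colours described above. Of the things shaped like the green_flask, the green one is meant.

How it is judged:
By the outcome, as a careful person would: the job done as asked, in the order asked, and still so for the second after the job is handed in, with the robot touching nothing.
It also fails if it takes over 112 s, if anything falls off the work surface, if the arm or the gripper's body presses on something with over 40 N, if the wrist force passes 120 N, or if a joint passes its speed limit or range.

## Working session

There is one attempt and no reset: what is moved stays moved. The work goes in short steps, Python scripts to look and compute and a shell command to move; the robot and the scene stay as the last step left them, time stands still between calls to the robot, and variables do not carry over. Pictures are saved under pics/ and viewed, at most 14 in all, crops included, and the job is handed in when it is done.

```bash
mkdir -p pics; ls; cat > look.py <<'E'
import cv2
from workcell import get_obs,cams
import numpy as np
o=get_obs();print(o['t'],o['ee_pos'],o['orientation'],o['width'])
for n in("top","side"):
    im,d=cams.get_image(n);cv2.imwrite(f'pics/{n}0.png',im[:,:,::-1]);np.savez(f'{n}0.npz',im=im,d=d)
    c=cams.get_calibration(n);print(n,c)
E
python3 look.py
```

```text
pics
0.0 [ 159.22494193 -603.81305013  221.92082258] [-3.11406807e+00 -4.03623401e-01  2.36222267e-04] 87.72234234712424
top {'mtx': array([[388.57922126,   0.        , 318.80772219],
       [  0.        , 388.57922126, 210.29069472],
       [  0.        ,   0.        ,   1.        ]]), 'R': array([[-0.00507964, -0.99993689, -0.01002076],
       [-0.99767286,  0.00574899, -0.06793971],
       [ 0.06799303,  0.00965233, -0.9976391 ]]), 't': array([ -82.81719954,  516.14529278, 1361.35411367])}
side {'mtx': array([[432.3499231 ,   0.        , 322.54498899],
       [  0.        , 432.3499231 , 203.87017628],
       [  0.        ,   0.        ,   1.        ]]), 'R': array([[-0.79591428, -0.60522457,  0.01495578],
       [-0.39190248,  0.49623651, -0.77470109],
       [ 0.46144653, -0.62245686, -0.63215073]]), 't': array([ 344.32156051,  304.67993899, 1196.36327532])}
```

View pics/top0.png

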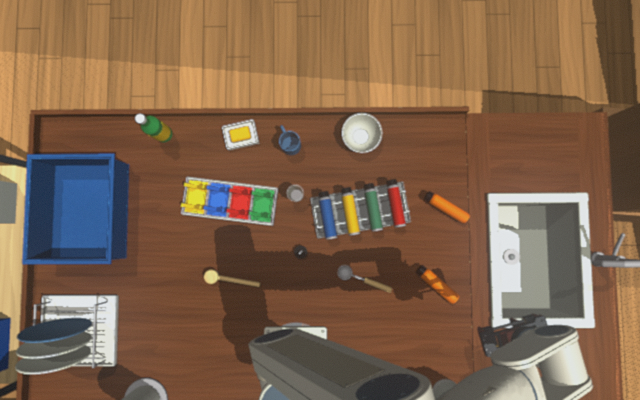

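View pics/side0.png

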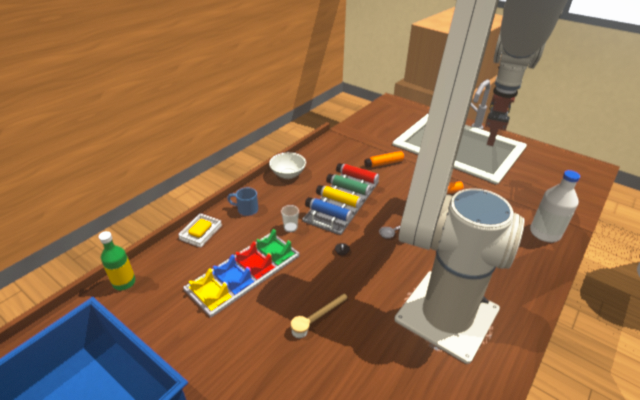

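The top view shows the flasks in the drainer: blue (328,217), yellow (350,212), green (374,207) and red (396,204), with caps upward (+x). The cradles are yellow (194,198), blue (217,200), red (240,203) and green (264,204). The tumbler is at (294,193). Two orange look-alikes lie off the drainer at (446,207) and (437,285). I'll measure in both views.

```bash
cat > meas.py <<'E'
import cv2,numpy as np
from workcell import cams,boxes_of
H={'red':[(0,6),(174,180)],'yellow':[(20,33)],'green':[(50,85)],'blue':[(100,125)]}
def world(n,uv,d):
    c=cams.get_calibration(n);uv=np.atleast_2d(uv).astype(float)
    p=np.c_[uv,np.ones(len(uv))]@np.linalg.inv(c['mtx']).T*np.asarray(d).reshape(-1,1)
    return (p-c['t'])@c['R']
def cloud(n,im,d,col):
    h=cv2.cvtColor(im,cv2.COLOR_RGB2HSV);m=np.zeros(im.shape[:2],bool)
    for a,b in H[col]: m|=(h[...,0]>=a)&(h[...,0]<=b)
    m&=(h[...,1]>130)&(h[...,2]>50)&(d>0)
    v,u=np.nonzero(m);return world(n,np.c_[u,v],d[v,u])
E
cat > m1.py <<'E'
from meas import *
np.set_printoptions(precision=1,suppress=True)
for n in("top","side"):
    z=np.load(n+'0.npz');im,d=z['im'],z['d']
    for k in ['red','blue','yellow','green']:
        for w in('flask','cradle'):
            b=boxes_of(n,f'{k}_{w}');out=[]
            for e in b[:4]:
                u,v=np.round(e['centre']).astype(int);
                out.append((np.round(e['centre']).tolist(),round(e['score'],2),world(n,[e['centre']],[d[v,u]])[0].round(0).tolist()))
            if n=='top' or k=='red':print(n,k,w,out)
        P=cloud(n,im,d,k);P=P[(P[:,2]>5)&(P[:,2]<110)&(P[:,0]>350)&(P[:,0]<700)]
        for w,Q in(('flask',P[(P[:,1]<-20)&(P[:,1]>-360)&(P[:,2]>30)]),('cradle',P[(P[:,1]>60)&(P[:,1]<460)])):
            if len(Q)<8:print(n,k,w,'none',len(Q));continue
            lo,hi=np.percentile(Q,3,0),np.percentile(Q,97,0)
            r=cv2.minAreaRect(Q[:,:2].astype(np.float32))
            print(n,k,w,len(Q),'med',np.median(Q,0),'z',lo[2],hi[2],'rect',np.round(r[0],1),np.round(r[1],1),round(r[2],1))
    for w in('tumbler','mug'):
        print(n,w,[(np.round(e['centre']),round(e['score'],2),world(n,[e['centre']],[d[int(e['centre'][1]),int(e['centre'][0])]])[0]) for e in boxes_of(n,w)[:2]])
E
python3 m1.py
```

```text
top red flask [([397.0, 201.0], 0.78, [543.0, -353.0, 67.0])]
top red cradle [([240.0, 204.0], 0.86, [542.0, 194.0, 12.0])]
top red flask 316 med [ 535.3 -345.9   68.9] z 60.14404037283264 75.7865549299848 rect [ 527.  -342.4] [126.4  35.3] 0.8
top red cradle 617 med [547.1 195.8  16.2] z 10.158264142691253 49.81506503839331 rect [547.  196.6] [ 77.7 114.4] 87.6
top blue flask [([448.0, 204.0], 0.98, [532.0, -535.0, 40.0]), ([326.0, 215.0], 0.79, [495.0, -111.0, 67.0])]
top blue cradle [([218.0, 198.0], 0.92, [561.0, 275.0, 11.0]), ([241.0, 202.0], 0.66, [545.0, 193.0, 14.0])]
top blue flask 312 med [ 485.7 -117.3   69.5] z 61.79648965976734 74.96909871001223 rect [ 487.7 -117.9] [122.2  31.6] 8.3
top blue cradle 588 med [558.1 275.2  16.2] z 9.133910093897267 49.9956774568684 rect [557.7 277.3] [ 75.5 112.1] 82.3
top yellow flask [([348.0, 212.0], 0.83, [506.0, -185.0, 69.0])]
top yellow cradle [([194.0, 195.0], 0.74, [572.0, 362.0, 9.0]), ([348.0, 210.0], 0.15, [511.0, -185.0, 66.0])]
top yellow flask 420 med [ 499.2 -192.7   68.4] z 57.640995574274754 74.77868825521325 rect [ 500.
[... 1166 characters left out ...]
med [555.3 275.3  16.3] z 9.068811586437443 47.722215384395064 rect [555.9 276.3] [ 69.3 114.3] 83.4
side yellow flask 400 med [ 498.4 -182.6   61.9] z 41.035039741895275 71.63575787017585 rect [ 498.8 -187. ] [130.4  42.8] 6.8
side yellow cradle 918 med [566.7 355.2  16.5] z 8.644310167528735 47.62547837266141 rect [559.9 262.7] [255.1 127.9] 82.3
side green flask none 0
side green cradle 572 med [535.1 113.9  16.3] z 9.094227278534165 47.552991272170736 rect [534.  117.8] [ 70.5 114.6] 82.9
side tumbler [(array([290., 215.]), 0.79, array([588.1, -22.5,  34.1])), (array([359., 175.]), 0.2, array([ 518. , -332.7,   58.4]))]
side mug [(array([243., 199.]), 0.95, array([785.7,   3.4,  22.3]))]
```

```bash
python3 -m creep '[0.35,0.375,0.08,-0.09,0.35,0.375,0.08,-0.09,0.35,0.375,0.08,-0.09,0.35,0.375,0.08,-0.09,0.35,0.375,0.08,-0.09,0.35,0.375,0.08,-0.09,0.35,0.375,0.08,-0.09,0.35,0.375,0.08,-0.09,0.35,0.375,0.08,-0.09,0.35,0.375,0.08,-0.09]' 0.7
python3 -c "
from workcell import *
print(get_obs()); print(cams.get_calibration('wrist'))"
```

```text
t: 1.93
ee_pos: [441.3, -301.6, 287.5]
orientation: [3.13, 0.263, 0.001]
ft_force: [1.0, -0.1, 0.5]
width: 61.5
grasp_force: 0.0
{'t': 1.9333, 'qpos': array([-6.21815323e-01,  2.16594197e-01,  1.76631127e+00, -2.78587544e-05,
        1.15815992e+00,  7.81277549e-01]), 'qvel': array([ 9.23397428e-01,  1.60809115e-02, -2.12748977e-01,  8.13781038e-04,
        1.83916506e-01,  9.15502263e-01]), 'joint_torque': array([ -5.48519656, -44.55448866, -26.95859671,   0.09858663,
        -0.09741379,  -1.22155599]), 'ee_pos': array([ 441.32981934, -301.64975849,  287.46449103]), 'orientation': array([3.13019304e+00, 2.63106584e-01, 6.04360090e-04]), 'ft_force': array([ 0.98988354, -0.11540841,  0.45830797]), 'moment': array([-0.05566123, -0.01271313, -0.02789453]), 'grasp_force': 0.0, 'width': 61.483397655854986}
{'mtx': array([[331.53542761,   0.        , 318.42492386],
       [  0.        , 331.53542761, 199.1179459 ],
       [  0.        ,   0.        ,   1.        ]]), 'mount': array([[ 1.10462106e-04, -9.67650143e-01, -2.52295834e-01,
         6.90223260e+01],
       [ 9.99999930e-01,  1.96809828e-04, -3.17012608e-04,
        -8.96210695e-01],
       [ 3.56411596e-04, -2.52295781e-01,  9.67650098e-01,
        -1.61898081e+02],
       [ 0.00000000e+00,  0.00000000e+00,  0.00000000e+00,
         1.00000000e+00]])}
```

```bash
python3 -m creep '[0.035,0.035,0.01,0,0.055,0.07,0.015,0,0.055,0.07,0.015,0,0.055,0.07,0.015,0]'
cat > wr.py <<'E'
import sys
from meas import *
from scipy.spatial.transform import Rotation as Rn
from workcell import get_obs
np.set_printoptions(precision=1,suppress=True)
def shot(name=None):
    o=get_obs();im,d=cams.get_image('wrist');c=cams.get_calibration('wrist')
    if name:cv2.imwrite(f'pics/{name}.png',im[:,:,::-1])
    T=np.eye(4);T[:3,:3]=Rn.from_rotvec(o['orientation']).as_matrix();T[:3,3]=o['ee_pos'];T=T@c['mount']
    v,u=np.nonzero(d>0);p=np.c_[u,v,np.ones(len(u))]@np.linalg.inv(c['mtx']).T*d[v,u][:,None]
    W=np.full(d.shape+(3,),np.nan);W[v,u]=p@T[:3,:3].T+T[:3,3]
    h=cv2.cvtColor(im,cv2.COLOR_RGB2HSV);x=o['orientation'];print('t',o['t'],'tcp',o['ee_pos'],'yaw',np.degrees(2*np.arctan2(x[1],x[0])),'w',o['width'])
    return W,h
def mask(h,k,smin=130):
    m=np.zeros(h.shape[:2],bool)
    for a,b in H[k]:m|=(h[...,0]>=a)&(h[...,0]<=b)
    return m&(h[...,1]>smin)&(h[...,2]>40)
E
cat > m2.py <<'E'
from wr import *
W,h=shot(sys.argv[1])
H['green']=[(50,95)]
for k in H:
    m=mask(h,k,90);P=W[m];P=P[np.isfinite(P[:,0])];
    P=P[(P[:,2]>45)&(P[:,2]<90)&(P[:,0]<640)&(P[:,0]>380)]
    if len(P)<50:print(k,len(P));continue
    r=cv2.minAreaRect(P[:,:2].astype(np.float32));T=P[P[:,2]>np.percentile(P[:,2],60)]
    a=np.linalg.svd((T-T.mean(0))[:,:2],full_matrices=0)[2][0]
    s=(P[:,:2]-T[:,:2].mean(0))@a
    print(k,len(P),'ztop',np.percentile(P[:,2],95),'ridge',np.median(T,0),'ang',np.degrees(np.arctan(a[1]/a[0])),'rect',r,'ends',np.percentile(s,[1,99]),'mid',T[:,:2].mean(0)+a*np.percentile(s,[1,99]).mean())
E
python3 m2.py wr1
```

```text
t: 2.27
ee_pos: [496.7, -231.4, 302.3]
orientation: [3.13, 0.27, 0.001]
ft_force: [-0.6, -0.6, -0.3]
width: 61.3
grasp_force: 0.0
t 2.2667 tcp [ 496.7 -231.4  302.3] yaw 9.858834364079737 w 61.31691105371403
red 3625 ztop 70.5659717562356 ridge [ 531.2 -349.5   69.5] ang 9.544448034257137 rect ((522.0968627929688, -110.67361450195312), (134.28775024414062, 536.1730346679688), 1.089447021484375) ends [-61.1  65.2] mid [ 528.8 -350. ]
yellow 3509 ztop 70.65484262502441 ridge [ 507.6 -192.2   69.6] ang 9.592901761919915 rect ((503.08319091796875, -33.18809509277344), (382.3126525878906, 132.23602294921875), 89.35680389404297) ends [-59.   66.9] mid [ 501.6 -192.9]
green 1580 ztop 68.36171248646649 ridge [ 525.  -258.9   65.9] ang 10.055698945776363 rect ((516.2652587890625, -70.28274536132812), (456.78485107421875, 129.3856658935547), 89.51268768310547) ends [-129.6   69. ] mid [ 550.7 -255.3]
blue 3498 ztop 70.73774603742743 ridge [ 493.  -113.6   69.7] ang 9.749564674256549 rect ((487.73876953125, -115.12154388427734), (127.08071899414062, 40.0697021484375), 10.267082214355469) ends [-58.9  65.1] mid [ 488.  -114.2]
```

View pics/wr1.png

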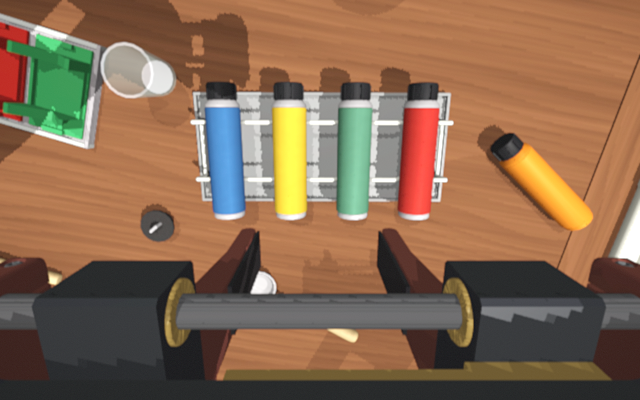

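The wrist view shows the row of flasks: blue (225,160), yellow (290,160), green (355,160) and red (418,160). The only look-alike in it is orange, at (545,180). It lies on the counter, so neither orange flask is the blue or green one. The ridge height of 70.6 fits an axis at 50. One crop to confirm.

```bash
python3 -c "
import cv2;i=cv2.imread('pics/wr1.png')[70:240,180:620];cv2.imwrite('pics/crop1.png',cv2.resize(i,(792,306)))"
```

```text
(no output)
```

View pics/crop1.png

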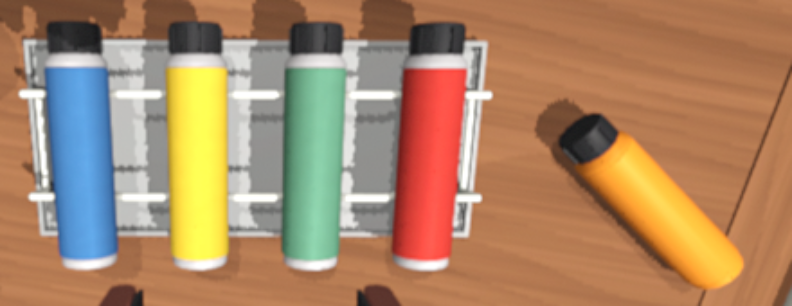

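```bash
python3 -m creep '[0.002,0.119,-0.17,0,0.002,0.119,-0.17,0,0.002,0.119,-0.17,0,0.002,0.119,-0.17,0,0.002,0.119,-0.17,0,0.002,0.119,-0.17,0,0.002,0.119,-0.21,0,0.002,0.119,-0.245,0,0.002,0.119,-0.271,0,0.002,0.119,-0.271,0]'
```

```text
t: 3.15
ee_pos: [494.1, -115.6, 27.5]
orientation: [-3.129, -0.261, 0.011]
ft_force: [-0.9, -0.2, 0.6]
width: 61.4
grasp_force: 0.0
```

The crop confirms blue (80,160) and green (315,160) in the drainer, and the stray one (650,200) is orange. Settling next.

```bash
python3 -m creep '[0,0,0,0,0,0,0,0]'
```

```text
t: 3.32
ee_pos: [498.2, -115.8, 32.4]
orientation: [3.13, 0.261, 0.003]
ft_force: [0.7, -0.2, 0.9]
width: 61.1
grasp_force: 0.0
```

```bash
python3 -m creep '[0,0.003,-0.001,0,0,0.003,-0.001,0]' && python3 -m creep '[0,0,0,0,0,0,0,0,0,0,0,0,0,0,0,0,0,0,0,0]' 0.3
```

```text
t: 3.48
ee_pos: [498.5, -111.7, 31.7]
orientation: [3.13, 0.263, 0.005]
ft_force: [0.0, -0.5, 0.1]
width: 61.5
grasp_force: 0.0
t: 3.9
ee_pos: [498.3, -112.6, 30.8]
orientation: [3.128, 0.265, 0.003]
ft_force: [-1.0, -8.0, 6.7]
width: 41.4
grasp_force: 30.0
```

```bash
python3 -m creep '[0,0,0.04,0,0,0,0.08,0,0,0,0.12,0,0.03,0.26,0.24,-0.3,0.03,0.26,0.24,-0.3,0.03,0.26,0.24,-0.3,0.03,0.26,0.24,-0.3,0.03,0.26,0.24,-0.3,0.03,0.26,0.24,-0.3,0.03,0.26,0.24,-0.3]'; python3 -m creep '[0.002,0.022,0.007,0,0.002,0.022,0.007,0,0.002,0.022,0.007,0]'
cat > m3.py <<'E'
from wr import *
W,h=shot(sys.argv[1] if len(sys.argv)>1 else None)
C={}
for k in H:
    m=mask(h,k,110);P=W[m];P=P[np.isfinite(P[:,0])]
    P=P[(P[:,2]>5)&(P[:,2]<56)&(P[:,1]>50)&(P[:,1]<430)&(P[:,0]>430)&(P[:,0]<680)]
    if len(P)<50:print(k,len(P));continue
    r=cv2.minAreaRect(P[:,:2].astype(np.float32))
    T=P[P[:,2]>35]
    print(k,len(P),'ztop',np.percentile(P[:,2],99),'med',np.median(P,0),'rect',np.round(r[0],1),np.round(r[1],1),round(r[2],1),'plates',T.mean(0),len(T))
E
python3 m3.py wr2
```

```text
t: 4.73
ee_pos: [526.3, 147.8, 269.5]
orientation: [3.135, -0.207, -0.0]
ft_force: [0.5, -1.0, -1.6]
width: 41.5
grasp_force: 30.0
t: 4.98
ee_pos: [528.6, 169.0, 275.7]
orientation: [3.135, -0.203, 0.0]
ft_force: [-0.7, 0.0, -2.2]
width: 41.6
grasp_force: 30.0
t 4.9833 tcp [528.6 169.  275.7] yaw -7.413843080555678 w 41.63307013950461
red 394 ztop 51.01080013924049 med [584.5 223.   37.8] rect [552.3 224.7] [ 22.8 112. ] 87.5 plates [565.5 223.6  47. ] 200
yellow 5295 ztop 50.52331029710052 med [570.7 357.5  14. ] rect [567.6 352.4] [ 88.2 114.7] 83.4 plates [567.7 357.9  44.1] 861
green 1862 ztop 50.30756140743635 med [545.4  97.1  13.9] rect [535.6 101.5] [ 34.7 112.7] 82.6 plates [535.6  94.   43.1] 379
blue 5060 ztop 50.40008217789155 med [560.8 276.9  13.8] rect [558.1 276.2] [ 70.  115.5] 82.6 plates [558.3 277.   43.9] 764
```

View pics/wr2.png

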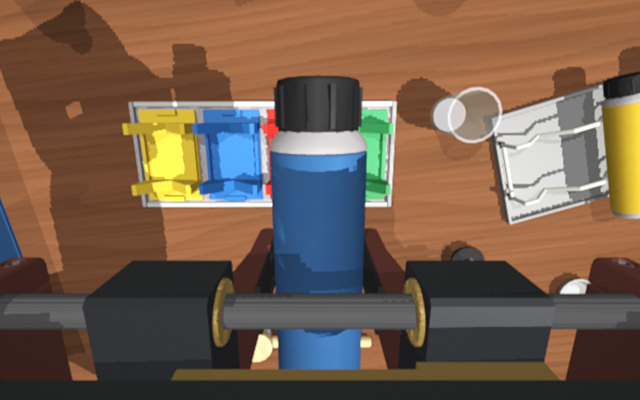

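The blue cradle reads (558,277), with its plates 50 mm high as expected. In the picture it lies at (232,150), and yellow at (165,150) and green at (378,150) flank the held flask. Moving above blue.

```bash
python3 -m creep '[0.03,0.108,-0.15,0,0.03,0.108,-0.15,0,0.03,0.108,-0.15,0,0.03,0.108,-0.15,0,0.03,0.108,-0.15,0,0.03,0.108,-0.18,0,0.03,0.108,-0.2,0,0.03,0.108,-0.2,0,0.03,0.108,-0.2,0]'; python3 m3.py
```

```text
t: 5.78
ee_pos: [557.9, 274.0, 74.1]
orientation: [3.132, -0.21, -0.006]
ft_force: [1.1, 0.9, -1.0]
width: 41.7
grasp_force: 30.0
t 5.7833 tcp [557.9 274.   74.1] yaw -7.655889944224916 w 41.665959962954275
red 13967 ztop 50.0156611917465 med [565.1 193.7  13.3] rect [559.4 190.9] [80.8 91. ] 81.8 plates [583.  190.2  43.9] 1725
yellow 14058 ztop 50.21176694541695 med [585.5 355.5  13.5] rect [565.2 241.6] [308.1  92.1] 82.7 plates [603.9 353.   44.1] 1780
green 15352 ztop 47.206508332563914 med [545.2 113.2  13.4] rect [537.3 115.9] [ 75.6 115.4] 83.1 plates [560.1 116.8  41.2] 1685
blue 1180 ztop 50.81426848616135 med [595.  301.4  45.4] rect [565.2 276.1] [ 85.4 100.2] 82.9 plates [592.4 278.1  48.4] 643
```

```bash
python3 -m creep '[0,0.003,-0.015,0,0,0.003,-0.03,0,0,0.003,-0.038,0,0,0.003,-0.042,0,0,0.003,-0.042,0,0,0.003,-0.042,0]'
```

```text
t: 6.33
ee_pos: [559.1, 278.8, 34.0]
orientation: [-3.135, 0.208, -0.0]
ft_force: [-0.9, -1.3, -1.3]
width: 41.3
grasp_force: 30.0
```

```bash
python3 -m creep '[0,-0.001,-0.002,0,0,-0.001,-0.002,0,0,-0.001,-0.002,0]'; python3 -m creep '[0,0,-0.001,0,0,0,-0.001,0,0,0,-0.001,0]'
```

```text
t: 6.58
ee_pos: [559.5, 277.8, 33.0]
orientation: [-3.134, 0.208, -0.002]
ft_force: [-1.9, -3.2, 6.4]
width: 41.4
grasp_force: 30.0
t: 6.83
ee_pos: [559.5, 277.8, 32.9]
orientation: [-3.134, 0.207, -0.002]
ft_force: [-5.9, -5.4, 14.6]
width: 41.5
grasp_force: 30.0
```

Seated: the upward force appeared at a TCP height of about 33. Releasing and rising.

```bash
python3 -m creep '[0,0,0.001,0,0,0,0.001,0,0,0,0.001,0,0,0,0.001,0,0,0,0.02,0,0,0,0.05,0,0,0,0.09,0,0,0,0.13,0,0,0,0.17,0,0,0,0.2,0]' 0.7; python3 -m creep '[0,-0.04,0.03,0,0,-0.08,0.03,0,0,-0.08,0.03,0,0,-0.08,0.03,0]'
cat > m4.py <<'E'
from wr import *
W,h=shot(sys.argv[1])
for k in H:
    for nm,lo,hi in(('flask',53,80),('cradle',5,51)):
        m=mask(h,k,90);P=W[m];P=P[np.isfinite(P[:,0])]
        P=P[(P[:,2]>lo)&(P[:,2]<hi)&(P[:,1]>50)&(P[:,1]<430)&(P[:,0]>430)&(P[:,0]<680)]
        if len(P)<150:continue
        c=np.array([558.2,276.6]);a=np.array([.9917,-.1288]);b=np.array([.1288,.9917])
        s,t=(P[:,:2]-c)@a,(P[:,:2]-c)@b
        print(k,nm,len(P),'ztop',np.percentile(P[:,2],97),'along',np.percentile(s,[1,99]),'across',np.percentile(t,[2,50,98]))
E
python3 m4.py wr3
```

```text
t: 7.67
ee_pos: [559.7, 278.4, 234.0]
orientation: [-3.133, 0.207, -0.004]
ft_force: [1.1, 0.6, 0.9]
width: 61.2
grasp_force: 0.0
t: 8.0
ee_pos: [559.2, 196.2, 261.3]
orientation: [-3.134, 0.212, -0.002]
ft_force: [0.5, 0.4, -0.1]
width: 61.7
grasp_force: 0.0
t 8.0 tcp [559.2 196.2 261.3] yaw 352.2559839287056 w 61.681259740154346
red cradle 5131 ztop 49.087970596704665 along [-55.9  57.2] across [-112.9  -80.1  -46.4]
yellow cradle 5433 ztop 49.42835878635433 along [-56.4  56.8] across [ 44.9  81.9 112.8]
green cradle 5117 ztop 48.998992813004456 along [-55.5  56.2] across [-191.5 -160.6 -125.5]
blue flask 3488 ztop 71.04611864640864 along [-68.6  53.7] across [-20.2  -4.9  17.6]
blue cradle 1849 ztop 50.17745495819931 along [-55.5  56.6] across [-35.1 -22.7  33.7]
```

View pics/wr3.png

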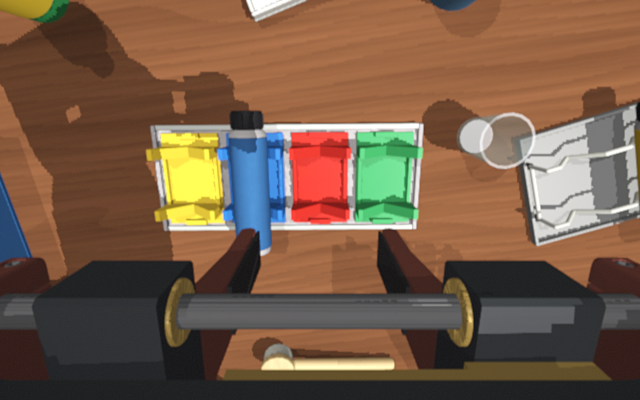

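The blue flask is seated in its cradle (250,180), with its ridge at 71 and centred to within about 3 mm along. The tumbler (495,140) is untouched. Next is yellow.

```bash
python3 -m creep '[-0.047,-0.387,-0.1,0.3,-0.047,-0.387,-0.1,0.3,-0.047,-0.387,-0.1,0.3,-0.047,-0.387,-0.1,0.3,-0.047,-0.387,-0.1,0.3,-0.047,-0.387,-0.1,0.3,-0.047,-0.387,-0.1,0.3,-0.047,-0.387,-0.1,0.3,-0.047,-0.387,-0.1,0.3,-0.047,-0.387,-0.1,0.3]'; python3 -m creep '[0,0,0,0,0,0,0,0]'
```

```text
t: 8.88
ee_pos: [511.6, -190.5, 158.7]
orientation: [-3.13, -0.263, 0.003]
ft_force: [0.5, 0.3, 0.0]
width: 61.3
grasp_force: 0.0
t: 9.05
ee_pos: [511.8, -189.3, 159.1]
orientation: [-3.129, -0.26, 0.003]
ft_force: [0.1, -0.2, -0.0]
width: 61.7
grasp_force: 0.0
```

Positioned over yellow. Descend 127 mm, then grip and lift.

```bash
python3 -m creep '[0,-0.001,-0.04,0,0,-0.001,-0.08,0,0,-0.001,-0.11,0,0,-0.001,-0.127,0,0,-0.001,-0.127,0,0,-0.001,-0.127,0]' && python3 -m creep '[0,0,0,0,0,0,0,0,0,0,0,0,0,0,0,0,0,0,0,0]' 0.3
```

```text
t: 9.55
ee_pos: [512.0, -188.2, 32.9]
orientation: [-3.129, -0.266, 0.003]
ft_force: [1.6, -0.4, 0.8]
width: 61.7
grasp_force: 0.0
t: 9.97
ee_pos: [513.9, -191.4, 35.4]
orientation: [3.128, 0.263, 0.007]
ft_force: [1.3, -4.4, 3.7]
width: 41.3
grasp_force: 30.0
```

```bash
python3 -m creep '[0,0,0.04,0,0,0,0.08,0,0,0,0.12,0,0.054,0.547,0.15,-0.3,0.054,0.547,0.15,-0.3,0.054,0.547,0.15,-0.3,0.054,0.547,0.15,-0.3,0.054,0.547,0.15,-0.3,0.054,0.547,0.15,-0.3,0.054,0.547,0.15,-0.3]'
```

```text
t: 10.8
ee_pos: [539.4, 94.6, 169.7]
orientation: [-3.134, 0.208, -0.0]
ft_force: [1.5, -0.6, -2.6]
width: 41.1
grasp_force: 30.0
```

```bash
python3 -m creep '[0.027,0.262,-0.06,0,0.027,0.262,-0.06,0,0.027,0.262,-0.06,0,0.027,0.262,-0.06,0,0.027,0.262,-0.06,0,0.027,0.262,-0.06,0,0.027,0.262,-0.06,0,0.027,0.262,-0.06,0,0.027,0.262,-0.06,0]'
```

```text
t: 11.55
ee_pos: [566.0, 355.4, 108.6]
orientation: [3.134, -0.204, -0.002]
ft_force: [0.1, 0.9, -1.9]
width: 41.4
grasp_force: 30.0
```

```bash
python3 -m creep '[0,0.001,-0.04,0,0,0.001,-0.06,0,0,0.001,-0.07,0,0,0.001,-0.074,0,0,0.001,-0.074,0,0,0.001,-0.074,0]'; python3 -m creep '[0,0,-0.001,0,0,0,-0.002,0,0,0,-0.002,0]'
```

```text
t: 12.05
ee_pos: [567.5, 354.8, 36.0]
orientation: [-3.134, 0.209, -0.001]
ft_force: [-0.5, 0.6, -2.2]
width: 41.1
grasp_force: 30.0
t: 12.3
ee_pos: [567.8, 355.1, 35.0]
orientation: [-3.134, 0.208, -0.002]
ft_force: [-1.0, -4.7, 7.2]
width: 41.5
grasp_force: 30.0
```

```bash
python3 -m creep '[0,-0.001,-0.001,0,0,-0.001,-0.001,0,0,-0.001,-0.001,0]'; python3 -m creep '[0,0,0,0,0,0,0,0,0,0,0,0,0,0,0,0,0,0,0.02,0,0,0,0.06,0,0,0,0.1,0,0,0,0.14,0,0,-0.04,0.17,0,0,-0.08,0.18,0]' 0.7; python3 m4.py wr4
```

```text
t: 12.55
ee_pos: [567.9, 355.0, 34.9]
orientation: [-3.133, 0.208, -0.003]
ft_force: [-4.5, -0.9, 12.9]
width: 41.3
grasp_force: 30.0
t: 13.38
ee_pos: [568.8, 283.6, 214.2]
orientation: [-3.131, 0.202, -0.01]
ft_force: [0.9, -0.9, -1.0]
width: 61.7
grasp_force: 0.0
t 13.3833 tcp [568.8 283.6 214.2] yaw 352.61923512879207 w 61.73460514971827
red cradle 6438 ztop 49.22068731310608 along [-55.3  56.6] across [-114.5  -83.8  -46.8]
yellow flask 4040 ztop 70.85660926579204 along [-74.6  51.2] across [59.9 74.3 97.9]
yellow cradle 2559 ztop 50.397629402499135 along [-57.5  57.1] across [ 42.5  54.8 112.8]
green cradle 6588 ztop 49.057550938691406 along [-55.3  56.3] across [-198.7 -164.8 -125.6]
blue flask 5029 ztop 70.8567377789522 along [-71.3  53.7] across [-19.5  -0.   19.3]
blue cradle 2173 ztop 50.12486571390593 along [-56.   56.2] across [-37.6 -24.3  32.4]
```

Both flasks are seated (ridges at 70.9; along-axis offsets +2 mm for blue and 0 for yellow). On to green.

```bash
python3 -m creep '[-0.042,-0.548,-0.05,0.3,-0.042,-0.548,-0.05,0.3,-0.042,-0.548,-0.05,0.3,-0.042,-0.548,-0.05,0.3,-0.042,-0.548,-0.05,0.3,-0.042,-0.548,-0.05,0.3,-0.042,-0.548,-0.05,0.3,-0.042,-0.548,-0.05,0.3,-0.042,-0.548,-0.05,0.3,-0.042,-0.548,-0.05,0.3]';  python3 -m creep '[-0.01,-0.134,-0.02,0,-0.01,-0.134,-0.02,0,-0.01,-0.134,-0.02,0,-0.01,-0.134,-0.02,0,-0.01,-0.134,-0.02,0,-0.01,-0.134,-0.02,0]'
```

```text
t: 14.27
ee_pos: [534.7, -133.1, 171.8]
orientation: [-3.13, -0.263, 0.001]
ft_force: [1.2, -0.2, 0.4]
width: 61.3
grasp_force: 0.0
t: 14.77
ee_pos: [524.9, -265.0, 151.7]
orientation: [-3.13, -0.26, 0.001]
ft_force: [0.6, 0.8, 1.0]
width: 61.7
grasp_force: 0.0
```

```bash
python3 -m creep '[0.001,-0.004,-0.03,0,0.001,-0.004,-0.07,0,0.001,-0.004,-0.1,0,0.001,-0.004,-0.119,0,0.001,-0.004,-0.119,0,0.001,-0.004,-0.119,0]' && python3 -m creep '[0,0,0,0,0,0,0,0,0,0,0,0,0,0,0,0,0,0,0,0]' 0.3; python3 -m creep '[0,0,0.04,0,0,0,0.08,0,0,0,0.12,0,0.01,0.387,0.15,-0.3,0.01,0.387,0.15,-0.3,0.01,0.387,0.15,-0.3,0.01,0.387,0.15,-0.3,0.01,0.387,0.15,-0.3,0.01,0.387,0.15,-0.3,0.01,0.387,0.15,-0.3]'
```

```text
t: 15.27
ee_pos: [526.3, -267.1, 32.8]
orientation: [-3.129, -0.266, 0.003]
ft_force: [0.2, 0.7, 0.3]
width: 61.3
grasp_force: 0.0
t: 15.68
ee_pos: [528.1, -270.3, 34.9]
orientation: [3.128, 0.263, 0.006]
ft_force: [1.1, -2.9, 5.0]
width: 41.5
grasp_force: 30.0
t: 16.52
ee_pos: [532.9, 20.1, 175.8]
orientation: [-3.134, 0.208, 0.001]
ft_force: [0.3, 0.6, -1.4]
width: 41.1
grasp_force: 30.0
```

```bash
python3 -m creep '[0.002,0.097,-0.04,0,0.002,0.097,-0.068,0,0.002,0.097,-0.068,0,0.002,0.097,-0.068,0,0.002,0.097,-0.068,0,0.002,0.097,-0.068,0]'
```

```text
t: 17.02
ee_pos: [535.7, 114.9, 107.8]
orientation: [3.135, -0.207, -0.001]
ft_force: [0.5, -0.7, -1.3]
width: 41.7
grasp_force: 30.0
```

```bash
python3 -m creep '[0,0.001,-0.04,0,0,0.001,-0.06,0,0,0.001,-0.07,0,0,0.001,-0.074,0,0,0.001,-0.074,0,0,0.001,-0.074,0]'; python3 -m creep '[0,0,-0.001,0,0,0,-0.002,0,0,0,-0.002,0]'
```

```text
t: 17.52
ee_pos: [536.7, 115.8, 34.9]
orientation: [-3.134, 0.21, -0.002]
ft_force: [-2.2, 4.5, 1.8]
width: 41.5
grasp_force: 30.0
t: 17.77
ee_pos: [537.2, 116.4, 34.1]
orientation: [-3.133, 0.21, -0.004]
ft_force: [-5.0, 7.5, 14.4]
width: 41.5
grasp_force: 30.0
```

Contact at the expected height. Release and rise, check, then head for red.

```bash
python3 -m creep '[0,0,0,0,0,0,0,0,0,0,0,0,0,0,0,0,0,0,0.02,0,0,0,0.06,0,0,0,0.1,0,0,0,0.14,0,0,0.04,0.17,0,0,0.08,0.18,0]' 0.7; python3 m4.py wr5
```

```text
t: 18.6
ee_pos: [537.9, 188.3, 213.6]
orientation: [-3.133, 0.214, -0.009]
ft_force: [0.3, -0.6, -1.3]
width: 61.3
grasp_force: 0.0
t 18.6 tcp [537.9 188.3 213.6] yaw 352.17581805559723 w 61.25151108328467
red cradle 6859 ztop 49.15939617275285 along [-56.9  56.5] across [-112.2  -78.1  -43.5]
yellow flask 5502 ztop 71.02638015144781 along [-76.   50.1] across [59.7 72.3 94.2]
yellow cradle 2992 ztop 50.40415316247371 along [-56.9  56.1] across [ 44.7  59.3 112.6]
green flask 2655 ztop 69.66203533927168 along [-73.5  49.1] across [-177.3 -148.1 -140. ]
green cradle 2201 ztop 50.12897267023965 along [-55.8  55.3] across [-190.4 -134.9 -125. ]
blue flask 4936 ztop 70.98225491491682 along [-69.4  53.3] across [-20.1  -3.3  16.9]
blue cradle 2275 ztop 50.34629365041059 along [-55.9  55.1] across [-35.1 -21.4  37.8]
```

```bash
python3 -m creep '[0.003,-0.544,-0.05,0.3,0.003,-0.544,-0.05,0.3,0.003,-0.544,-0.05,0.3,0.003,-0.544,-0.05,0.3,0.003,-0.544,-0.05,0.3,0.003,-0.544,-0.05,0.3,0.003,-0.544,-0.05,0.3,0.003,-0.544,-0.05,0.3,0.003,-0.544,-0.05,0.3,0.003,-0.544,-0.05,0.3]';  python3 -m creep '[0.001,-0.13,-0.02,0,0.001,-0.13,-0.02,0,0.001,-0.13,-0.02,0,0.001,-0.13,-0.02,0,0.001,-0.13,-0.02,0,0.001,-0.13,-0.02,0]'
```

```text
t: 19.48
ee_pos: [537.4, -222.3, 171.1]
orientation: [-3.13, -0.263, 0.001]
ft_force: [0.7, 0.5, 0.1]
width: 61.5
grasp_force: 0.0
t: 19.98
ee_pos: [538.4, -349.7, 150.9]
orientation: [-3.129, -0.261, 0.002]
ft_force: [-0.1, 0.5, 0.1]
width: 61.5
grasp_force: 0.0
```

```bash
python3 -m creep '[0.001,0.001,-0.03,0,0.001,0.001,-0.07,0,0.001,0.001,-0.1,0,0.001,0.001,-0.118,0,0.001,0.001,-0.118,0,0.001,0.001,-0.118,0]' && python3 -m creep '[0,0,0,0,0,0,0,0,0,0,0,0,0,0,0,0,0,0,0,0]' 0.3; python3 -m creep '[0,0,0.04,0,0,0,0.08,0,0,0,0.12,0,0.007,0.545,0.15,-0.3,0.007,0.545,0.15,-0.3,0.007,0.545,0.15,-0.3,0.007,0.545,0.15,-0.3,0.007,0.545,0.15,-0.3,0.007,0.545,0.15,-0.3,0.007,0.545,0.15,-0.3]'
```

```text
t: 20.48
ee_pos: [540.0, -346.9, 33.3]
orientation: [-3.129, -0.266, 0.003]
ft_force: [0.2, -0.4, 1.4]
width: 61.7
grasp_force: 0.0
t: 20.9
ee_pos: [541.1, -349.4, 35.2]
orientation: [3.129, 0.263, 0.003]
ft_force: [0.5, 1.6, 6.9]
width: 41.6
grasp_force: 30.0
t: 21.73
ee_pos: [543.2, -56.4, 169.9]
orientation: [3.135, -0.208, 0.0]
ft_force: [0.7, -0.1, -1.9]
width: 41.5
grasp_force: 30.0
```

```bash
python3 -m creep '[0.003,0.253,-0.06,0,0.003,0.253,-0.06,0,0.003,0.253,-0.06,0,0.003,0.253,-0.06,0,0.003,0.253,-0.06,0,0.003,0.253,-0.06,0,0.003,0.253,-0.06,0,0.003,0.253,-0.06,0,0.003,0.253,-0.06,0]'
```

```text
t: 22.48
ee_pos: [546.4, 194.9, 109.4]
orientation: [3.134, -0.205, -0.001]
ft_force: [-0.1, -0.7, -1.9]
width: 41.4
grasp_force: 30.0
```

```bash
python3 -m creep '[0,0.001,-0.04,0,0,0.001,-0.06,0,0,0.001,-0.07,0,0,0.001,-0.075,0,0,0.001,-0.075,0,0,0.001,-0.075,0]'; python3 -m creep '[0,0,-0.001,0,0,0,-0.002,0,0,0,-0.002,0]'
```

```text
t: 22.98
ee_pos: [547.7, 195.2, 35.6]
orientation: [-3.134, 0.21, -0.002]
ft_force: [-0.3, 3.1, -1.0]
width: 41.2
grasp_force: 30.0
t: 23.23
ee_pos: [548.1, 195.7, 34.8]
orientation: [-3.133, 0.209, -0.003]
ft_force: [-3.4, 2.7, 11.8]
width: 41.4
grasp_force: 30.0
```

```bash
python3 -m creep '[0,0,0,0,0,0,0,0,0,0,0,0,0,0,0,0,0,0,0.02,0,0,0,0.06,0,0,0,0.1,0,0,0,0.14,0,-0.03,0.02,0.17,0,-0.06,0.04,0.19,0]' 0.7; python3 -m creep '[-0.04,0,0.03,0,-0.06,0,0.06,0,-0.06,0,0.06,0,-0.06,0,0.06,0]'; python3 m4.py wr6; python3 -c "
from workcell import *
import cv2
im,d=cams.get_image('side');cv2.imwrite('pics/side1.png',cv2.resize(im[140:330,150:430,::-1],(784,532)))"
```

```text
t: 24.07
ee_pos: [492.0, 233.4, 223.2]
orientation: [-3.133, 0.212, -0.006]
ft_force: [-0.5, 0.5, -0.4]
width: 61.2
grasp_force: 0.0
t: 24.4
ee_pos: [430.3, 234.1, 282.5]
orientation: [-3.133, 0.205, -0.006]
ft_force: [0.2, 0.6, -0.2]
width: 61.4
grasp_force: 0.0
t 24.4 tcp [430.3 234.1 282.5] yaw 352.4939313510061 w 61.389709494224824
red flask 4685 ztop 71.20689805771312 along [-76.   50.3] across [-98.9 -79.  -60. ]
red cradle 2157 ztop 50.35451342475955 along [-56.9  56.1] across [-114.7  -57.7  -45.4]
yellow flask 4737 ztop 71.34712026622843 along [-75.9  49.8] across [59.8 74.6 97.2]
yellow cradle 2428 ztop 50.4666903778499 along [-57.4  55.7] across [ 44.8  57.  113.9]
green flask 2336 ztop 69.95263128511414 along [-76.   48.9] across [-177.9 -147.4 -139.9]
green cradle 2107 ztop 50.381188334187385 along [-55.9  55.3] across [-192.9 -136.6 -125. ]
blue flask 4687 ztop 71.35493982927389 along [-71.8  53.1] across [-20.   -2.5  18.7]
blue cradle 2130 ztop 50.424150198652946 along [-55.7  55.6] across [-35.  -22.6  34. ]
```

View pics/wr6.png

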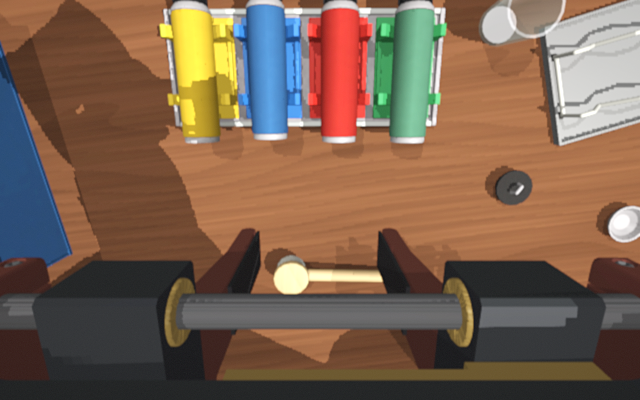

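View pics/side1.png

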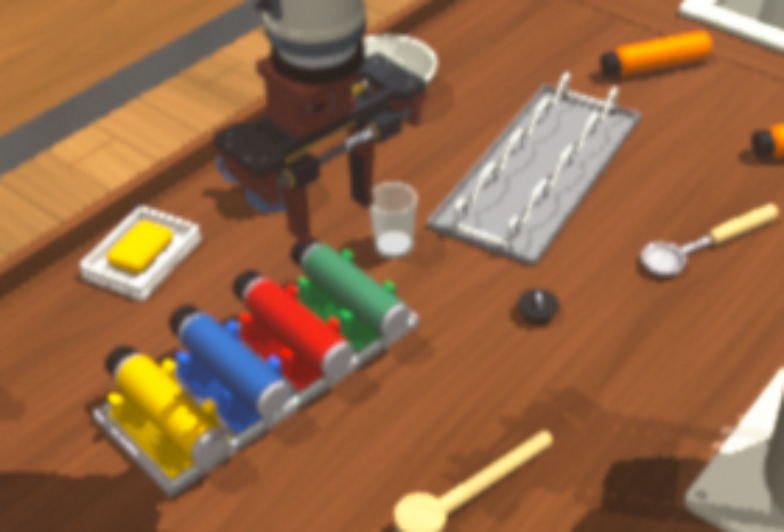

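Both views show all four flasks seated in cradles of their own colour. They are level (ridges about 71) and within 3 mm of centre, and the drainer is empty. The tumbler stands at (393,215) in the side crop, and the gripper hides the mug, which the arm never came near. Handing in.

```bash
python3 -c "
from workcell import ticket
print(ticket.close_job())"
```

```text
the job is handed in; nothing more can be done
None
```

All four flasks lie level in the cradles of their own colour, each within about 3 mm of centre; the job was handed in at about 24 s, with the glass seen still standing and the mug hidden in the last picture but never approached.

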